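# Sort the drum-kit spares on the desk

### The arm

A 6-joint arm with a two-finger parallel gripper is mounted at the origin on the work surface. World frame = base frame: x ahead of the robot, y to its left, z up, the work surface at z = 0. Lengths are in m, angles in rad, forces in N, time in s.
With the tool pointing down it reaches from about 0.375 to 0.9 m from the base axis. Payload 3.1 kg.
Tool frame: the origin (TCP) lies between the finger pads; the fingertips stand 8 mm ahead of it and the grasp point (between the pads) lies 11 mm behind it; z points along the fingers, y is the line along which they close (so a half turn about z gives the same grasp; the last joint's range is limited). The gripper opens to 87 mm and grips with 3 to 60 N. Pads are 19 mm wide; open, the fingers measure 117 mm over their backs; the gripper's body (75 mm by 190 mm) begins 51 mm behind the grasp point.
Start: joints at [-1.486, 0.527, 1.433, -0, 1.181, -0.178], TCP at [0.163, -0.603, 0.208] pointing down, gripper open.
Joint ranges: [-3.08, 3.08], [-0.75, 2.2], [0.22, 2.44], [-1.43, 4.57], [0, 2.65], [-2.85, 2.85]. Speed limits (rad/s): [2.79, 2.79, 3.14, 3.14, 3.14, 3.14].

### API

Orientations are given as a unit quaternion [x, y, z, w].
In Python, from rig import robot, vision, job gives the robot as it stands.
- The arm moves only by the shell command python3 -m handwheel 'ROWS' [OPENING] [FORCE]. ROWS is JSON, a list of rows, each a list of 4 numbers: the shift along the tool's x, y, z as a fraction of full scale, then the turn about the tool's z as a fraction of full scale. A call has 1 to 20 rows; each row is the pose to reach, as a shift and turn from the pose commanded when the call began, along the tool's axes at that moment, turning the shorter way round; what a row does not reach only later rows make up. Full scale, the value 1, is 300 mm for a shift and 2 pi rad for a turn. A row lasts 1/12 s, in which the tool goes at most 41.7 mm and 7.16 degrees, less where a joint would pass 70% of its speed; a pose out of reach is approached as far as the arm can. A call with a number of a shift or a turn outside -1 to 1 is refused whole. A call with a gripper value outside its range is refused whole. OPENING is the opening in per cent of the stroke, from 0 (shut) to 100 (fully open), set as the call begins (- or left out, the last holds). The fingers move at their own pace and stop on an object; FORCE is the grip in N (left out, the last holds). Time passes only in rows, so rows that repeat a pose let the fingers close. It gives the time, the measured TCP pose, the force, the opening and the grip force at its end, in the units of the state.
- robot.get_obs(): the state, without advancing time (a new reading comes with each control period).
- vision.camera(name): name is "scene" or "top"; returns a dict with "frame" (420x560x3 uint8, red, green, blue), "K" (3x3 intrinsics, pixels), "k1" (the pictures are not rectified: a ray, as slopes to the right and down, at radius r is drawn at 1 + k1 r^2 times it, then the intrinsics apply), "cam_to_world" (4x4, takes a point from camera to world coordinates). Camera axes: x right, y down, z forward; pixel columns grow to the right and rows downward; lengths in m; the calibration is good to about 2 mm. A picture is of the moment at which its call begins. There is no depth.
- job.hand_in(): hands the job in; it is judged then, once.
Trained networks look in the newest picture that a camera, given by its name, has taken for a name from the list of things; names that differ only in an ending like _2 or _b are one class to them, and where a whole thing is asked for, a point or a joint stands for the part that bears it (a point fixed in the world has none). Each returns a list of dicts, best first, with "conf" (0 to 1); they miss things now and then, are a little off and sometimes report something else, mostly with a low value. They report only what shows in the picture. A call takes as long as a camera call.
- vision.look_for(camera, label): "point" ([row, column] in pixels, amid what is visible of it).
- vision.outline_of(camera, label): "mask" (420x560 bool, what is visible of it) and "point" ([row, column] in pixels, amid what is visible of it).
The state is a dict: "time": time; "q": joint angles; "joint_velocities": joint speeds; "joint_torque": joint torques, N m; "position": TCP position; "tool_rot": TCP orientation; "ft_force": force on the tool from outside, world axes, zero at the start; "moment": the same for the moment, N m; "grip_width": finger opening in m; "grip_force": force on a finger pad.
Only numpy, scipy, OpenCV 4.12 (cv2) and the standard library are available. Lean on these libraries where they do the work, as an engineer would, in place of code of your own. Each camera call takes 0.05 s, during which the arm holds its last target. There are 200 camera calls.

### The job

Sort the loose drum spares into the white trays: both steel T-rods lying flat on the floor of the long tray (not on top of one another or on its rim), both black rubber feet standing upright in the square tray, and the wing nut standing on its base in the round dish. Leave the stubby drum key lying where it is.

Things in the scene. Friction and masses are not known exactly. Their poses are not given: they have to be found in the camera images.
- rod_a: bass-drum T-rod of bare steel, lying flat: a round shaft 9 mm thick, 100 mm long over all, with a cross bar 32 mm long and 9 mm thick at one end. Origin: on the shaft's axis, 4.5 mm above the surface it lies on, midway between the cross-bar end and the plain end; x runs along the shaft, away from the cross bar; y along the cross bar. Centre of mass about 10 mm from the origin towards the cross bar. 60 g, give or take a third. The two rods are alike.
- rod_b: bass-drum T-rod of bare steel, lying flat: a round shaft 9 mm thick, 100 mm long over all, with a cross bar 32 mm long and 9 mm thick at one end. Origin: on the shaft's axis, 4.5 mm above the surface it lies on, midway between the cross-bar end and the plain end; x runs along the shaft, away from the cross bar; y along the cross bar. Centre of mass about 10 mm from the origin towards the cross bar. 60 g, give or take a third. The two rods are alike.
- foot_a: black rubber foot of a drum stand, a stub standing upright: round, 34 mm across at the base, 30 mm across at the top, 32 mm tall, a metal ring and bore seen on its top. Origin: centre of its underside; z up. 40 g, give or take a third. The two feet are alike.
- foot_b: black rubber foot of a drum stand, a stub standing upright: round, 34 mm across at the base, 30 mm across at the top, 32 mm tall, a metal ring and bore seen on its top. Origin: centre of its underside; z up. 40 g, give or take a third. The two feet are alike.
- wing_nut: large bare-steel wing nut standing on its round hub: hub 20 mm across and 14 mm tall, two wings 6 mm thick rising a little to either side, 54 mm over the wing tips, 20 mm tall over all. Origin: centre of the hub's underside; x runs along the wings, z up. It can be gripped on the hub, across the wings (along its y). 30 g, give or take a third.
- long_tray: white plastic open tray, oblong, fixed to the desk: 180 mm long, 120 mm wide, 18 mm tall outside, walls and floor 4 mm thick. Origin: centre of its underside; x along its length, y across it, z up.
- square_tray: white plastic open tray, square, fixed to the desk: 110 by 110 mm, 18 mm tall outside, walls and floor 4 mm thick. Origin: centre of its underside; x and y along its sides, z up.
- round_dish: white plastic open dish, round with an upright wall, fixed to the desk: 110 mm across outside, 18 mm tall, wall and floor 4 mm thick. Origin: centre of its underside; z up.
- drum_key: drum key of bare steel, to be left alone: short and stubby, lying flat, a shaft 14 mm thick with a 52 mm wide cross grip, 55 mm long over all, 14 mm tall. Origin: under the middle of its length, on the desk; x along the shaft away from the grip.

How it is judged:
At the end, for the whole second after the job is handed in: At rest on the tray floors: T-rods level (4 deg) in the long tray, centres within 46 mm lengthwise and 48 mm across of its centre; feet upright (7 deg) in the square tray, within 38 mm of its centre each way; wing nut on its base (8 deg) in the round dish, within 40 mm of its centre (x of rod_a in the frame of long_tray between -0.046 and 0.046 m and y of rod_a in the frame of long_tray between -0.048 and 0.048 m and z of each of rod_a, rod_b in the frame of long_tray below 0.0115 m and angle between rod_a's own x axis and vertical between 1.5 and 1.64 rad and x of rod_b in the frame of long_tray between -0.046 and 0.046 m and y of rod_b in the frame of long_tray between -0.048 and 0.048 m and angle between rod_b's own x axis and vertical between 1.5 and 1.64 rad and x of foot_a in the frame of square_tray between -0.038 and 0.038 m and y of foot_a in the frame of square_tray between -0.038 and 0.038 m and z of each of foot_a, foot_b in the frame of square_tray below 0.008 m and angle between each of foot_a, foot_b's own z axis and vertical below 0.12 rad and x of foot_b in the frame of square_tray between -0.038 and 0.038 m and y of foot_b in the frame of square_tray between -0.038 and 0.038 m and horizontal distance between wing_nut and round_dish below 0.04 m and z of wing_nut in the frame of round_dish below 0.008 m and angle between wing_nut's own z axis and vertical below 0.15 rad and linear speed of each of rod_a, rod_b, foot_a, foot_b, wing_nut below 0.02 m/s and angular speed of each of rod_a, rod_b, foot_a, foot_b, wing_nut below 0.3 rad/s); the robot touches nothing.
It fails at once if the drum key is moved by more than 20 mm (distance of drum_key from where it was at the start of the episode above 0.02 m).
It also fails if it takes over 109 s, if anything falls off the work surface, if the arm or the gripper's body presses on something with over 40 N, if the wrist force passes 120 N, or if a joint passes its speed limit or range.

## Working session

There is one attempt and no reset: what is moved stays moved. The work goes in short steps, Python scripts to look and compute and a shell command to move; the robot and the scene stay as the last step left them, time stands still between calls to the robot, and variables do not carry over. Pictures are saved under pics/ and viewed, at most 14 in all, crops included, and the job is handed in when it is done.

```bash
mkdir -p pics; ls
python3 - <<'E'
from rig import robot, vision, job
import cv2, numpy as np
for c in ["scene","top"]:
    d=vision.camera(c); cv2.imwrite(f"pics/{c}0.png",d["frame"][:,:,::-1])
    print(c,d["K"].tolist(),d["k1"],np.round(d["cam_to_world"],4).tolist())
    for l in ["rod_a","foot_a","wing_nut","long_tray","square_tray","round_dish","drum_key"]:
        print(l,[(np.round(r["point"]).tolist(),round(r["conf"],2)) for r in vision.look_for(c,l)])
o=robot.get_obs();print({k:np.round(v,3).tolist() for k,v in o.items()})
E
```

```text
pics
scene [[427.360280585567, 0.0, 278.4626419765095], [0.0, 427.360280585567, 208.513237144631], [0.0, 0.0, 1.0]] -0.08870840749078004 [[0.8808, 0.2704, -0.3886, 0.9268], [0.4733, -0.5221, 0.7095, -0.6926], [-0.0111, -0.8089, -0.5879, 0.5811], [0.0, 0.0, 0.0, 1.0]]
rod_a [([202.0, 236.0], 0.44)]
foot_a [([252.0, 246.0], 0.52), ([168.0, 270.0], 0.47), ([234.0, 199.0], 0.46)]
wing_nut [([234.0, 198.0], 0.67)]
long_tray [([334.0, 148.0], 0.8)]
square_tray [([136.0, 333.0], 0.96)]
round_dish [([220.0, 317.0], 0.66)]
drum_key [([297.0, 284.0], 0.58)]
top [[399.85884453925576, 0.0, 278.46145978299313], [0.0, 399.85884453925576, 205.98222745357623], [0.0, 0.0, 1.0]] -0.11058618699391304 [[-0.0062, -0.9854, 0.1704, 0.4104], [-0.9992, 0.0128, 0.0374, -0.0124], [-0.0391, -0.17, -0.9847, 0.9357], [0.0, 0.0, 0.0, 1.0]]
rod_a [([209.0, 223.0], 0.53)]
foot_a []
wing_nut []
long_tray [([226.0, 462.0], 0.67), ([162.0, 388.0], 0.37)]
square_tray [([230.0, 124.0], 0.72)]
round_dish [([179.0, 290.0], 0.69)]
drum_key [([164.0, 387.0], 0.62)]
{'time': 0.8, 'q': [-1.486, 0.527, 1.433, 0.0, 1.181, -0.179], 'joint_velocities': [-0.0, -0.001, -0.001, -0.002, 0.002, -0.0], 'joint_torque': [-0.001, -43.995, -17.698, 0.063, 0.05, -0.0], 'position': [0.163, -0.603, 0.208], 'tool_rot': [0.991, 0.132, -0.0, 0.0], 'ft_force': [0.778, 0.681, -0.174], 'moment': [-0.024, 0.017, 0.05], 'grip_force': 0.0, 'grip_width': 0.087}
```

View pics/top0.png

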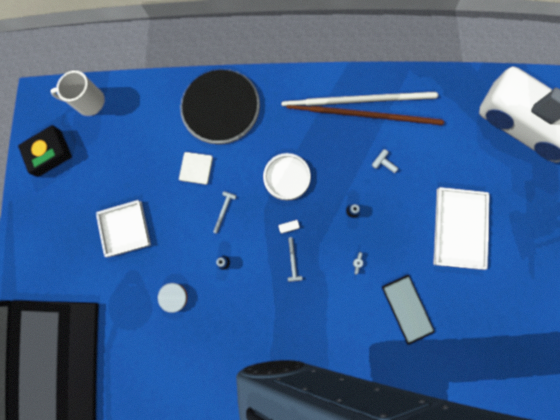

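View pics/scene0.png

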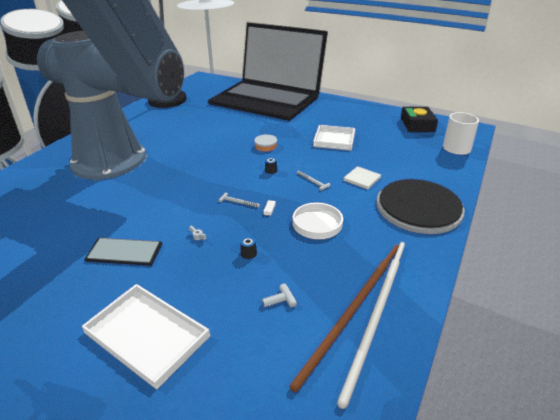

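```bash
cat > h.py <<'E'
from rig import robot, vision, job
import cv2, numpy as np
def w2p(d,P,z):  # pixel points (col,row) -> world at height z
    f=d["K"][0,0]; p=(np.atleast_2d(P).astype(float)-[d["K"][0,2],d["K"][1,2]])/f
    rd=np.linalg.norm(p,axis=1); r=rd.copy()
    for _ in range(20): r=rd/(1+d["k1"]*r*r)
    s=p*(r/np.maximum(rd,1e-9))[:,None]
    T=d["cam_to_world"]; v=np.c_[s,np.ones(len(s))]@T[:3,:3].T
    return (T[:3,3]+v*((z-T[2,3])/v[:,2])[:,None])[:,:2]
def mask(d):
    f=d["frame"].astype(int); return ((f[:,:,2]-f[:,:,0])<0.45*f[:,:,2]).astype(np.uint8)
def blob(d,rc,z,rad=None,up=4):
    """upsampled non-blue blob nearest (row,col) -> world pts, contour pts"""
    f=cv2.resize(d["frame"],None,fx=up,fy=up,interpolation=cv2.INTER_CUBIC).astype(int)
    m=((f[:,:,2]-f[:,:,0])<0.45*f[:,:,2]).astype(np.uint8)
    n,l,st,c=cv2.connectedComponentsWithStats(m)
    ys,xs=np.nonzero(l>0); a=st[l[ys,xs],4]>60
    ys,xs=ys[a],xs[a]
    i=np.argmin((ys/up-rc[0])**2+(xs/up-rc[1])**2); k=l[ys[i],xs[i]]
    ys,xs=np.nonzero(l==k)
    P=np.c_[(xs+.5)/up-.5,(ys+.5)/up-.5]
    return w2p(d,P,z)
def pca(W):
    c=W.mean(0); w,v=np.linalg.eigh(np.cov((W-c).T)); ax=v[:,1]; ay=np.array([-ax[1],ax[0]])
    a=(W-c)@ax; b=(W-c)@ay
    if (a.max()+a.min())<0: ax=-ax;ay=-ay;a=-a;b=-b   # x away from heavy end
    mid=c+ax*(a.max()+a.min())/2+ay*(b.max()+b.min())/2
    return mid,np.degrees(np.arctan2(ax[1],ax[0])),np.ptp(a),np.ptp(b),c
def rect(W):
    return cv2.minAreaRect((W*1000).astype(np.float32))
E
cat > m.py <<'E'
from h import *
B={"top":dict(rod1=(212,224),rod2=(258,293),footR=(210,354),footL=(262,222),nut=(263,358),key=(160,386),long=(228,462),sq=(229,123),dish=(177,287)),
"scene":dict(rod1=(180,313),rod2=(202,240),footR=(250,248),footL=(167,271),nut=(234,198),key=(297,280),long=(334,148),sq=(136,333),dish=(220,317))}
Z=dict(rod1=.0045,rod2=.0045,footR=.016,footL=.016,nut=.01,key=.007,long=.018,sq=.018,dish=.018)
for c in B:
    d=vision.camera(c)
    for k,rc in B[c].items():
        W=blob(d,rc,Z[k]); m,a,L,w,cen=pca(W); r=rect(W)
        print(c,k,"mid",np.round(m*1e3,1),"ang %.1f L %.0f w %.0f"%(a,L*1e3,w*1e3),"cen",np.round(cen*1e3,1),"rect",np.round(r[0],1),np.round(r[1]),round(r[2],1))
E
python3 m.py
```

```text
top rod1 mid [557.6 157.3] ang 159.8 L 102 w 35 cen [566.2 153.9] rect [556.8 151.1] [ 35. 102.] 77.6
top rod2 mid [447.4  -8.5] ang 5.8 L 102 w 35 cen [438.   -9.3] rect [445.4  -2.8] [103.  34.] 13.6
top footR mid [ 561.5 -154.4] ang -59.4 L 23 w 22 cen [ 561.3 -154.3] rect [ 561.3 -154.3] [22. 22.] 87.9
top footL mid [440.8 157.2] ang -174.7 L 23 w 21 cen [440.9 157.1] rect [440.9 157. ] [21. 21.] 45.7
top nut mid [ 436.  -158.4] ang 165.7 L 52 w 24 cen [ 436.4 -158.5] rect [ 436.2 -158.4] [23. 49.] 56.2
top key mid [ 671.6 -237.8] ang -128.3 L 58 w 55 cen [ 676.2 -231.6] rect [ 671.2 -237.7] [58. 55.] 50.6
top long mid [ 512.9 -403.9] ang -6.6 L 186 w 131 cen [ 511.5 -403.2] rect [ 512.9 -403.9] [131. 186.] 83.5
top sq mid [520.8 395.9] ang 92.5 L 138 w 135 cen [520.  395.7] rect [520.6 396.3] [118. 120.] 15.2
top dish mid [641.2   3.1] ang 1.7 L 116 w 114 cen [640.4   3. ] rect [641.4   3.2] [114. 116.] 89.2
scene rod1 mid [559.1 154.2] ang 159.6 L 108 w 42 cen [568.8 150. ] rect [562.1 159.3] [ 40. 109.] 62.2
scene rod2 mid [449.7 -11.8] ang 5.4 L 104 w 43 cen [443.7 -12.4] rect [448.8 -17.9] [ 42. 106.] 87.6
scene footR mid [ 567.7 -164.3] ang 119.6 L 42 w 31 cen [ 568.8 -165.6] rect [ 568.1 -165. ] [31. 41.] 36.0
scene footL mid [449.7 139.2] ang 119.5 L 56 w 29 cen [450.1 138.2] rect [449.8 139.2] [29. 56.] 29.7
scene nut mid [ 434.9 -160.4] ang 155.0 L 61 w 27 cen [ 438.5 -161.4] rect [ 435.9 -157.9] [27. 60.] 53.2
scene key mid [ 673.4 -239.8] ang -128.0 L 59 w 60 cen [ 678.  -234.5] rect [ 673.1 -239.6] [58. 60.] 51.0
scene long mid [ 520.2 -411.8] ang 172.4 L 195 w 130 cen [ 526.2 -415.8] rect [ 520.  -411.8] [127. 193.] 83.5
scene sq mid [528.9 377.8] ang 107.2 L 156 w 118 cen [530.5 374.5] rect [528.5 378.1] [116. 154.] 15.4
scene dish mid [647.9  -9.4] ang 112.4 L 134 w 112 cen [649. -12.] rect [648.6  -8.9] [112. 133.] 27.4
```

Run:
```python
from h import *
t=[]
d=vision.camera("top"); e=vision.camera("scene")
for dd,(r,c) in [(d,(263,358)),(d,(210,354)),(d,(262,222)),(e,(234,198)),(e,(250,248)),(e,(167,271))]:
    t.append(cv2.resize(dd["frame"][r-16:r+16,c-16:c+16,::-1],(256,256),interpolation=cv2.INTER_CUBIC))
cv2.imwrite("pics/z.png",np.vstack([np.hstack(t[:3]),np.hstack(t[3:])]))
for k,rc in dict(R=(210,354),L=(262,222)).items(): print(k,blob(d,rc,.032).mean(0))
```

```text
R [ 0.55860989 -0.15178403]
L [0.44038209 0.15417674]
```

View pics/z.png

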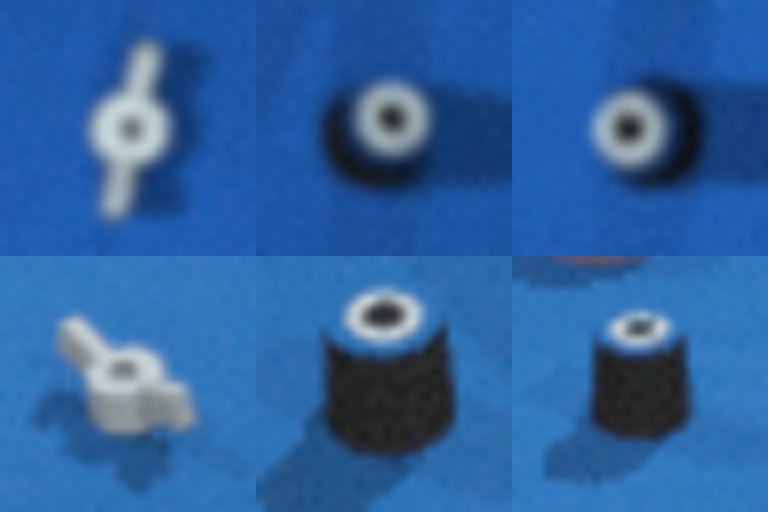

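```bash
cat > go.py <<'E'
# go.py x y z yaw_deg [mm]: prints the shift/turn (fractions) from the present pose
import sys; from h import *
from scipy.spatial.transform import Rotation as R
o=robot.get_obs(); Q=R.from_quat(o["tool_rot"]); M=Q.as_matrix()
yaw=np.degrees(np.arctan2(M[1,0],M[0,0]))
for a in sys.argv[1:]:
    x,y,z,t=map(float,a.split(","))
    s=M.T@(np.array([x,y,z])/1e3-o["position"])/.3
    dt=-(t-yaw); 
    print(a,"->",np.round(s,4).tolist(),round(dt/360,4),"rows>=%.1f"%max(np.linalg.norm(s)*300/41.7,abs(dt)/7.16))
print("now",np.round(o["position"]*1000,1),round(yaw,1),"t",round(o["time"],2),"w",round(o["grip_width"]*1e3,1))
E
python3 go.py 436,-158,120,-12.5 436,-158,10,-12.5
```

```text
436,-158,120,-12.5 -> [1.2656, -1.1958, 0.2932] 0.0767 rows>=12.7
436,-158,10,-12.5 -> [1.2656, -1.1958, 0.6599] 0.0767 rows>=13.4
now [ 163.  -603.3  208. ] 15.1 t 1.0 w 86.9
```

```bash
python3 -m handwheel '[[0.97,-0.92,0.22,0.0767],[0.97,-0.92,0.22,0.0767],[0.97,-0.92,0.22,0.0767],[0.97,-0.92,0.22,0.0767],[0.97,-0.92,0.22,0.0767],[0.97,-0.92,0.22,0.0767],[0.97,-0.92,0.22,0.0767],[0.97,-0.92,0.22,0.0767],[0.97,-0.92,0.22,0.0767],[0.97,-0.92,0.22,0.0767],[0.97,-0.92,0.22,0.0767],[0.97,-0.92,0.22,0.0767],[0.97,-0.92,0.22,0.0767]]' 60; python3 go.py 436,-158,70,-12.5 436,-158,10,-12.5
```

```text
time: 2.08
position: [0.3724, -0.2618, 0.1423]
tool_rot: [0.994, -0.108, 0.0, 0.001]
ft_force: [0.6, 0.1, -0.5]
grip_width: 0.052
grip_force: 0.0
436,-158,70,-12.5 -> [0.132, -0.3839, 0.2406] 0.0001 rows>=3.4
436,-158,10,-12.5 -> [0.1318, -0.3842, 0.4406] 0.0001 rows>=4.3
now [ 372.4 -261.8  142.3] -12.5 t 2.08 w 52.0
```

```bash
python3 -m handwheel '[[0.132,-0.384,0.24,0],[0.132,-0.384,0.24,0],[0.132,-0.384,0.24,0],[0.132,-0.384,0.24,0],[0.132,-0.384,0.24,0],[0.132,-0.384,0.34,0],[0.132,-0.384,0.40,0],[0.132,-0.384,0.44,0],[0.132,-0.384,0.44,0],[0.132,-0.384,0.44,0]]' ; python3 go.py 436,-158,10,-12.5;  python3 -m handwheel '[[0,0,0,0],[0,0,0,0],[0,0,0,0],[0,0,0,0],[0,0,0,0],[0,0,0,0]]' 0 15
python3 - <<'E'
from h import *
d=vision.camera("scene"); r,c=230,198
cv2.imwrite("pics/n1.png",cv2.resize(d["frame"][r-50:r+50,c-60:c+60,::-1],None,fx=5,fy=5,interpolation=cv2.INTER_CUBIC))
E
```

```text
time: 2.92
position: [0.4356, -0.1591, 0.0101]
tool_rot: [0.994, -0.11, 0.0, 0.0]
ft_force: [0.0, 0.5, 0.3]
grip_width: 0.0523
grip_force: 0.0
436,-158,10,-12.5 -> [0.0005, -0.0039, 0.0002] -0.0004 rows>=0.0
now [ 435.6 -159.1   10.1] -12.6 t 2.92 w 52.3
time: 3.42
position: [0.4357, -0.1571, 0.0103]
tool_rot: [0.994, -0.109, 0.0, 0.0]
ft_force: [-0.5, 0.6, 0.2]
grip_width: 0.0201
grip_force: 0.0
```

View pics/n1.png

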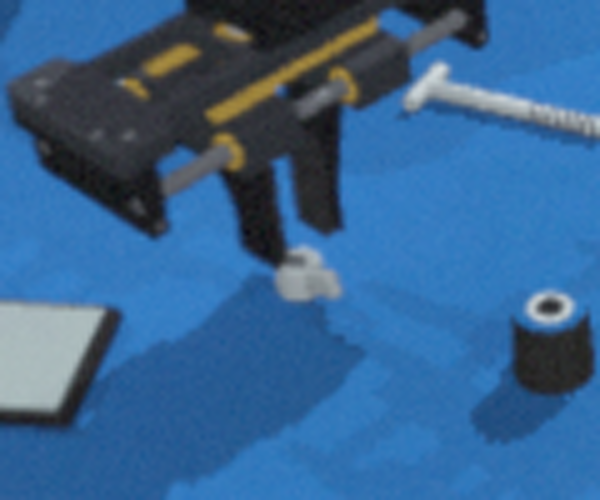

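```bash
cat >> h.py <<'E'
def proj(d,P):
    T=d["cam_to_world"]; p=(np.atleast_2d(P)-T[:3,3])@T[:3,:3]; s=p[:,:2]/p[:,2:]
    s=s*(1+d["k1"]*(s**2).sum(1))[:,None]
    return s*d["K"][0,0]+[d["K"][0,2],d["K"][1,2]]
E
python3 - <<'E'
from h import *
d=vision.camera("scene"); o=robot.get_obs()
ty=np.array([-.22,-.976,0]); p=o["position"]; print(p,o["grip_width"],o["grip_force"])
tip=p-[0,0,.008]
P=np.array([tip,tip+ty*.01,tip-ty*.01,tip+ty*.022,tip-ty*.022,[.436,-.158,0],[.436,-.158,.014]])
print(((proj(d,P)-[138,180])*5).round())
E
```

```text
[ 0.43562125 -0.15706071  0.01009436] 0.01215569699849546 0.0
[[298. 273.]
 [280. 285.]
 [316. 262.]
 [259. 299.]
 [337. 249.]
 [298. 279.]
 [294. 253.]]
```

Run:
```python
from h import *
t=[]
for n,r,c in [("scene",225,198),("top",263,358)]:
    d=vision.camera(n); t.append(cv2.resize(d["frame"][r-40:r+40,c-40:c+40,::-1],(400,400),interpolation=cv2.INTER_CUBIC))
o=robot.get_obs(); print(o["grip_width"],o["grip_force"],o["time"])
cv2.imwrite("pics/n2.png",np.hstack(t))
```

```text
0.004936623193867889 0.0 3.6167
```

View pics/n2.png

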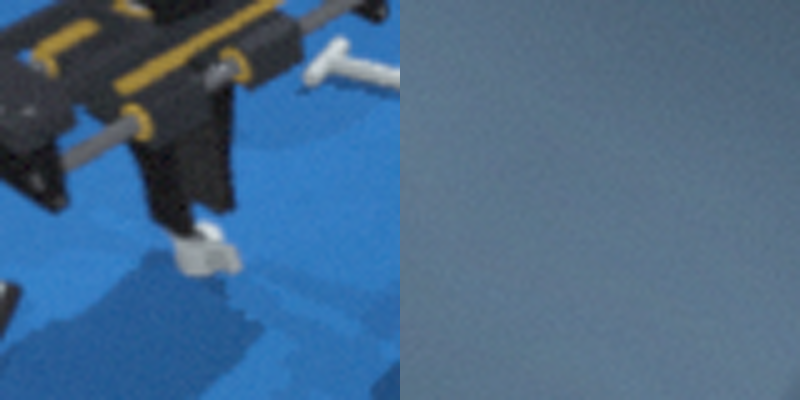

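Run:
```python
from h import *
d=vision.camera("scene")
for z in [.002,.01,.015,.02,.025]:
    print(z,proj(d,[[.4444,-.1615,z],[.449,-.1415-.03,z]]).round(1).tolist())
o=robot.get_obs(); print(o["position"],o["ft_force"],o["grip_width"])
```

```text
0.002 [[199.7, 237.1], [198.7, 240.4]]
0.01 [[199.3, 234.2], [198.2, 237.5]]
0.015 [[199.0, 232.3], [197.9, 235.7]]
0.02 [[198.7, 230.5], [197.6, 233.8]]
0.025 [[198.4, 228.6], [197.3, 231.9]]
[ 0.4355703  -0.15704658  0.00993872] [ 1.15460053  0.20040837 -0.07736113] 0.0031910580031730812
```

```bash
python3 -m handwheel '[[0,0,0,0],[0,0,0,0],[0,0,0,0],[0,0,0,0],[0,0,0,0],[0,0,0,0],[0,0,0,0],[0,0,0,0]]' 60 | grep -E "grip_w|ft"; python3 -m handwheel '[[0,0,0.01,0],[0,0,0.02,0],[0,0,0.025,0],[0,0,0.025,0]]' | grep -E "pos|ft"; python3 -m handwheel '[[0,0,0.005,0],[0,0,0.005,0],[0,0,0.005,0]]' | grep -E "pos|ft";python3 - <<'E'
from h import *
t=[]
for n,r,c in [("scene",225,198)]:
    d=vision.camera(n); t.append(cv2.resize(d["frame"][r-40:r+40,c-40:c+40,::-1],(480,480),interpolation=cv2.INTER_CUBIC))
cv2.imwrite("pics/n3.png",np.hstack(t))
E
```

```text
ft_force: [1.0, -0.4, 0.6]
grip_width: 0.0475
position: [0.4352, -0.1569, 0.002]
ft_force: [-0.6, -1.1, 0.3]
position: [0.4355, -0.1571, 0.0009]
ft_force: [0.5, -0.6, 0.5]
```

View pics/n3.png

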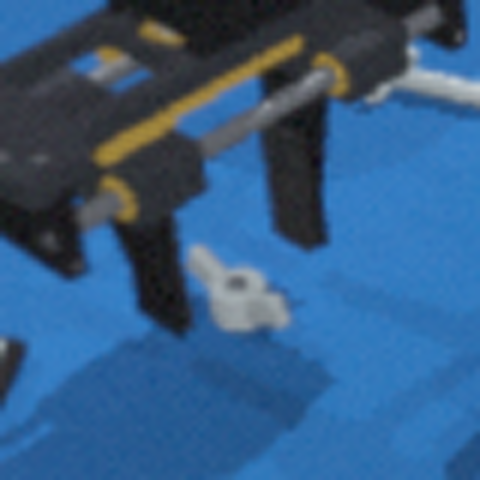

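```bash
python3 -m handwheel '[[0,0,0.005,0],[0,0,0.005,0],[0,0,0.005,0]]' | grep -E "pos|ft"; python3 -m handwheel '[[0,0,0.005,0],[0,0,0.005,0],[0,0,0.005,0]]' | grep -E "pos|ft";python3 - <<'E'
from h import *
d=vision.camera("scene")
for z in [-.007,.002,.006,.01,.015]:
    print(z,proj(d,[[.4391,-.1846,z]]).round(1).tolist())
E
```

```text
position: [0.4355, -0.1571, -0.0006]
ft_force: [0.0, 0.5, 0.4]
position: [0.4355, -0.1571, -0.0021]
ft_force: [0.7, -0.4, -0.9]
-0.007 [[191.7, 245.9]]
0.002 [[191.1, 242.6]]
0.006 [[190.8, 241.1]]
0.01 [[190.6, 239.7]]
0.015 [[190.3, 237.8]]
```

```bash
for i in 1; do python3 -m handwheel '[[0,0,0.004,0],[0,0,0.004,0],[0,0,0.004,0]]' | grep -E "pos|ft"; done; python3 -m handwheel '[[0,0,0.003,0],[0,0,0.003,0],[0,0,0.003,0]]' | grep -E "pos|ft"; python3 -m handwheel '[[0,0,0.003,0],[0,0,0.003,0],[0,0,0.003,0]]' | grep -E "pos|ft"
```

```text
position: [0.4355, -0.1571, -0.0033]
ft_force: [-0.4, 0.5, -0.1]
position: [0.4355, -0.1571, -0.0042]
ft_force: [0.3, 0.5, -0.1]
position: [0.4355, -0.1571, -0.0051]
ft_force: [0.6, 0.2, -0.1]
```

```bash
python3 -m handwheel '[[0,0,0.003,0],[0,0,0.003,0],[0,0,0.003,0]]' | grep -E "pos|ft"; python3 -m handwheel '[[0,0,0.003,0],[0,0,0.003,0],[0,0,0.003,0]]' | grep -E "pos|ft"
```

```text
position: [0.4355, -0.1571, -0.006]
ft_force: [0.5, -0.2, 0.3]
position: [0.4355, -0.1571, -0.0069]
ft_force: [0.1, -0.4, 0.4]
```

```bash
python3 -m handwheel '[[0,0,0.002,0],[0,0,0.002,0]]' | grep -E "pos|ft"; python3 -m handwheel '[[0,0,0.002,0],[0,0,0.002,0]]' | grep -E "pos|ft"
python3 - <<'E'
from h import *
for n,r,c in [("scene",225,198)]:
    d=vision.camera(n); t=cv2.resize(d["frame"][r-40:r+40,c-40:c+40,::-1],(480,480),interpolation=cv2.INTER_CUBIC)
cv2.imwrite("pics/n4.png",t)
E
```

```text
position: [0.4355, -0.1571, -0.0075]
ft_force: [0.1, 0.7, -0.2]
position: [0.4355, -0.1571, -0.0081]
ft_force: [-0.1, -0.5, -0.6]
```

View pics/n4.png

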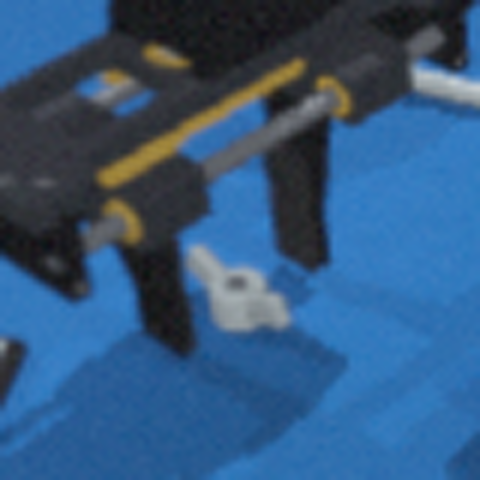

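```bash
python3 -m handwheel '[[0,0,0.002,0],[0,0,0.002,0]]' | grep -E "pos|ft"; python3 -m handwheel '[[0,0,0.002,0],[0,0,0.002,0]]' | grep -E "pos|ft"
```

```text
position: [0.4355, -0.1571, -0.0087]
ft_force: [0.5, -0.2, -0.7]
position: [0.4355, -0.1571, -0.0093]
ft_force: [-0.6, -0.4, 0.1]
```

```bash
python3 -m handwheel '[[0,0,0.002,0],[0,0,0.002,0]]' | grep -E "pos|ft"; python3 -m handwheel '[[0,0,0.002,0],[0,0,0.002,0]]' | grep -E "pos|ft"
```

```text
position: [0.4356, -0.1571, -0.0099]
ft_force: [0.2, 0.6, -0.2]
position: [0.4355, -0.1571, -0.0105]
ft_force: [-0.0, -0.0, -0.5]
```

```bash
python3 -m handwheel '[[0,0,0,0],[0,0,0,0],[0,0,0,0],[0,0,0,0],[0,0,0,0],[0,0,0,0],[0,0,0,0]]' 0 20;  python3 - <<'E'
from h import *
for n,r,c in [("scene",225,198)]:
    d=vision.camera(n); t=cv2.resize(d["frame"][r-40:r+40,c-40:c+40,::-1],(480,480),interpolation=cv2.INTER_CUBIC)
cv2.imwrite("pics/n5.png",t)
E
```

```text
time: 8.4
position: [0.4356, -0.1571, -0.0104]
tool_rot: [0.994, -0.109, 0.0, 0.0]
ft_force: [-0.1, 0.3, 0.8]
grip_width: 0.0188
grip_force: 20.0
```

View pics/n5.png

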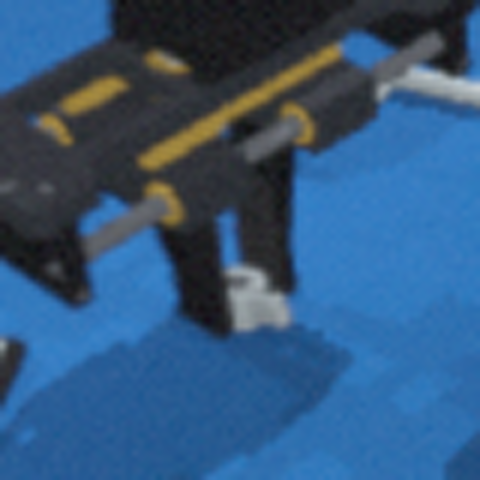

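```bash
python3 go.py 642,2,70,-12.5 642,2,0,-12.5
```

```text
642,2,70,-12.5 -> [0.557, -0.6668, -0.2681] -0.0 rows>=6.5
642,2,0,-12.5 -> [0.557, -0.6668, -0.0348] -0.0 rows>=6.3
now [ 435.6 -157.1  -10.4] -12.5 t 8.45 w 19.2
```

```bash
python3 -m handwheel '[[0,0,-0.13,0],[0,0,-0.268,0],[0,0,-0.268,0],[0.557,-0.667,-0.268,0],[0.557,-0.667,-0.268,0],[0.557,-0.667,-0.268,0],[0.557,-0.667,-0.268,0],[0.557,-0.667,-0.268,0],[0.557,-0.667,-0.268,0],[0.557,-0.667,-0.268,0],[0.557,-0.667,-0.268,0],[0.557,-0.667,-0.268,0],[0.557,-0.667,-0.15,0],[0.557,-0.667,-0.08,0],[0.557,-0.667,-0.055,0],[0.557,-0.667,-0.055,0],[0.557,-0.667,-0.055,0]]'
python3 - <<'E'
from h import *
d=vision.camera("scene"); r,c=215,310
t=cv2.resize(d["frame"][r-50:r+50,c-50:c+50,::-1],(500,500),interpolation=cv2.INTER_CUBIC)
cv2.imwrite("pics/n6.png",t)
E
```

```text
time: 9.87
position: [0.6411, 0.0011, 0.0061]
tool_rot: [0.994, -0.11, -0.001, 0.0]
ft_force: [0.4, 0.0, -0.6]
grip_width: 0.0191
grip_force: 20.0
```

View pics/n6.png

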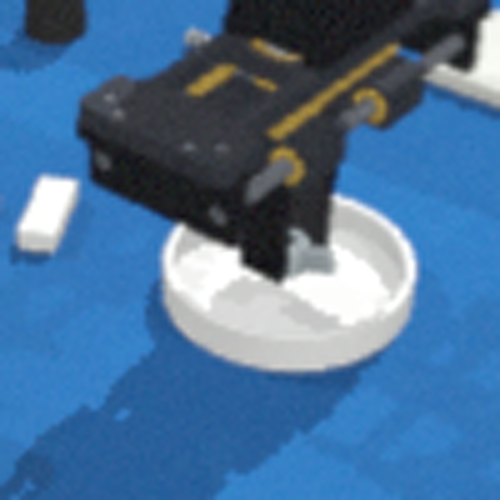

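```bash
python3 -m handwheel '[[0,0,0.015,0],[0,0,0.030,0],[0,0,0.038,0],[0,0,0.038,0]]' |grep -E "pos|ft"; python3 -m handwheel '[[0,0,0.002,0],[0,0,0.002,0]]' | grep -E "pos|ft"; python3 -m handwheel '[[0,0,0.002,0],[0,0,0.002,0]]' | grep -E "pos|ft"
```

```text
position: [0.6417, 0.0021, -0.0056]
ft_force: [-0.5, 1.1, -0.3]
position: [0.6421, 0.0022, -0.0059]
ft_force: [-0.3, 0.1, -0.2]
position: [0.6422, 0.0021, -0.0064]
ft_force: [0.4, 1.0, -0.5]
```

```bash
python3 -m handwheel '[[0,0,0.002,0],[0,0,0.002,0]]' | grep -E "pos|ft"; python3 -m handwheel '[[0,0,0.002,0],[0,0,0.002,0]]' | grep -E "pos|ft";  python3 - <<'E'
from h import *
d=vision.camera("scene"); r,c=215,310
t=cv2.resize(d["frame"][r-50:r+50,c-50:c+50,::-1],(500,500),interpolation=cv2.INTER_CUBIC)
cv2.imwrite("pics/n7.png",t)
E
```

```text
position: [0.6422, 0.0021, -0.0064]
ft_force: [-0.9, 0.9, 4.8]
position: [0.6423, 0.0021, -0.0065]
ft_force: [-2.4, 0.2, 8.3]
```

View pics/n7.png

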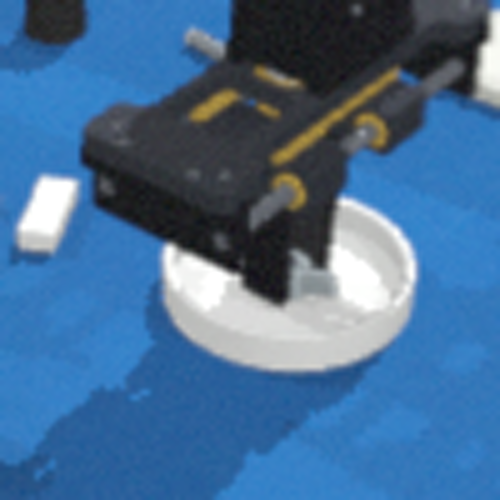

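```bash
python3 -m handwheel '[[0,0,-0.004,0],[0,0,-0.004,0],[0,0,-0.004,0],[0,0,-0.004,0],[0,0,-0.1,0],[0,0,-0.25,0],[0,0,-0.25,0]]' 45; python3 go.py 559,-152,70,15.2 559,-152,-5,15.2
```

```text
time: 11.55
position: [0.6466, 0.0015, 0.0731]
tool_rot: [0.994, -0.109, 0.006, 0.0]
ft_force: [2.2, -0.7, -0.2]
grip_width: 0.039
grip_force: 0.0
559,-152,70,15.2 -> [-0.1745, 0.5626, 0.008] -0.0769 rows>=4.2
559,-152,-5,15.2 -> [-0.1773, 0.5627, 0.2579] -0.0769 rows>=4.6
now [646.6   1.5  73.1] -12.5 t 11.55 w 39.0
```

```bash
python3 -m handwheel '[[-0.163,0.562,-0.03,-0.0769],[-0.163,0.562,-0.03,-0.0769],[-0.163,0.562,-0.03,-0.0769],[-0.163,0.562,-0.03,-0.0769],[-0.163,0.562,-0.03,-0.0769],[-0.163,0.562,-0.03,-0.0769],[-0.163,0.562,-0.03,-0.0769],[-0.163,0.562,-0.03,-0.0769]]' 75; python3 go.py 559,-152,70,15.2 559,-152,-4,15.2
```

```text
time: 12.22
position: [0.5581, -0.1515, 0.0762]
tool_rot: [0.991, 0.132, 0.0, -0.0]
ft_force: [-0.1, 1.1, 0.3]
grip_width: 0.0648
grip_force: 0.0
559,-152,70,15.2 -> [0.0023, 0.0025, 0.0205] -0.0001 rows>=0.1
559,-152,-4,15.2 -> [0.0022, 0.0026, 0.2672] -0.0001 rows>=1.9
now [ 558.1 -151.5   76.2] 15.2 t 12.22 w 64.8
```

```bash
python3 -m handwheel '[[0.002,0.0025,0.13,0],[0.002,0.0025,0.22,0],[0.002,0.0025,0.267,0],[0.002,0.0025,0.267,0],[0.002,0.0025,0.267,0]]' | grep -E "pos|ft"; python3 -m handwheel '[[0,0,0,0],[0,0,0,0],[0,0,0,0],[0,0,0,0],[0,0,0,0],[0,0,0,0],[0,0,0,0]]' 20 20; python3 go.py 498,391,75,15.2 542,404,75,15.2
```

```text
position: [0.5586, -0.1509, -0.0047]
ft_force: [0.4, -0.8, 0.3]
time: 13.22
position: [0.5588, -0.1527, -0.0033]
tool_rot: [0.991, 0.132, 0.0, 0.0]
ft_force: [0.4, 1.1, 2.1]
grip_width: 0.0308
grip_force: 20.0
498,391,75,15.2 -> [0.279, -1.802, -0.2617] -0.0001 rows>=13.3
542,404,75,15.2 -> [0.4319, -1.8054, -0.2616] -0.0001 rows>=13.5
now [ 558.8 -152.7   -3.3] 15.2 t 13.22 w 30.8
```

```bash
python3 -m handwheel '[[0,0,-0.13,0],[0,0,-0.27,0],[0,0,-0.27,0],[0.2,-0.9,-0.27,0],[0.2,-0.9,-0.27,0],[0.2,-0.9,-0.27,0],[0.2,-0.9,-0.27,0],[0.2,-0.9,-0.27,0],[0.2,-0.9,-0.27,0],[0.2,-0.9,-0.27,0],[0.2,-0.9,-0.27,0],[0.2,-0.9,-0.27,0],[0.2,-0.9,-0.27,0]]' | grep -E "pos|width"; python3 go.py 544,406,70,15.2 544,406,10,15.2
```

```text
position: [0.5459, 0.1233, 0.0771]
grip_width: 0.031
544,406,70,15.2 -> [0.2412, -0.9108, 0.0234] 0.0 rows>=6.8
544,406,10,15.2 -> [0.2412, -0.9109, 0.2234] 0.0 rows>=7.0
now [545.9 123.3  77.1] 15.2 t 14.3 w 31.0
```

```bash
python3 -m handwheel '[[0.241,-0.911,0.02,0],[0.241,-0.911,0.02,0],[0.241,-0.911,0.02,0],[0.241,-0.911,0.02,0],[0.241,-0.911,0.02,0],[0.241,-0.911,0.02,0],[0.241,-0.911,0.02,0],[0.241,-0.911,0.02,0],[0.241,-0.911,0.02,0],[0.241,-0.911,0.14,0],[0.241,-0.911,0.22,0],[0.241,-0.911,0.22,0],[0.241,-0.911,0.22,0],[0.241,-0.911,0.22,0]]' | grep -E "pos|width|ft"; python3 go.py 544,406,1.5,15.2
python3 - <<'E'
from h import *
d=vision.camera("scene"); r,c=125,325
t=cv2.resize(d["frame"][r-40:r+40,c-40:c+40,::-1],(480,480),interpolation=cv2.INTER_CUBIC)
cv2.imwrite("pics/f1.png",t)
E
```

```text
position: [0.5454, 0.4051, 0.0122]
ft_force: [0.3, -0.3, 0.0]
grip_width: 0.0311
544,406,1.5,15.2 -> [-0.0038, -0.0041, 0.0356] -0.0004 rows>=0.3
now [545.4 405.1  12.2] 15.1 t 15.47 w 31.1
```

View pics/f1.png

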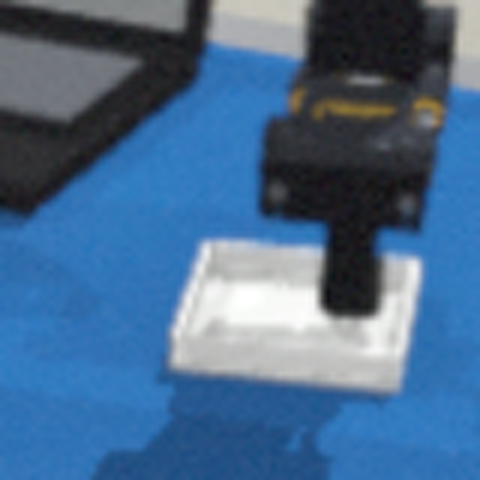

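```bash
python3 -m handwheel '[[0,0,0.02,0],[0,0,0.033,0],[0,0,0.033,0],[0,0,0.033,0]]' | grep -E "pos|ft"; python3 -m handwheel '[[0,0,0.003,0],[0,0,0.003,0]]' | grep -E "pos|ft"; python3 -m handwheel '[[0,0,0.002,0],[0,0,0.002,0]]' | grep -E "pos|ft"
```

```text
position: [0.5438, 0.4065, 0.0014]
ft_force: [0.6, 0.4, 0.1]
position: [0.5441, 0.4067, 0.0007]
ft_force: [0.3, -0.0, 1.3]
position: [0.5441, 0.4067, 0.0007]
ft_force: [-1.3, -0.2, 4.6]
```

Contact as predicted. Release and go to the second foot.

```bash
python3 -m handwheel '[[0,0,-0.003,0],[0,0,-0.003,0],[0,0,-0.003,0],[0,0,-0.003,0],[0,0,-0.003,0],[0,0,-0.1,0],[0,0,-0.25,0],[0,0,-0.25,0],[0,0,-0.25,0]]' 60 | grep -E "pos|width|ft|rot"; python3 go.py 440,154,75,15.2
```

```text
position: [0.5465, 0.4079, 0.0784]
tool_rot: [0.991, 0.132, 0.004, -0.001]
ft_force: [0.8, 0.4, 0.4]
grip_width: 0.0522
440,154,75,15.2 -> [-0.5643, 0.7237, 0.0057] -0.0 rows>=6.6
now [546.5 407.9  78.4] 15.2 t 16.93 w 52.2
```

```bash
python3 -m handwheel '[[-0.556,0.723,0,0],[-0.556,0.723,0,0],[-0.556,0.723,0,0],[-0.556,0.723,0,0],[-0.556,0.723,0,0],[-0.556,0.723,0,0],[-0.556,0.723,0,0],[-0.556,0.723,0,0],[-0.556,0.723,0,0],[-0.556,0.723,0,0],[-0.556,0.723,0,0]]' 75 | grep -E "pos|width"; python3 go.py 440,154,-4,15.2
```

```text
position: [0.4407, 0.1544, 0.0745]
grip_width: 0.0652
440,154,-4,15.2 -> [-0.0029, 0.0006, 0.2617] 0.0001 rows>=1.9
now [440.7 154.4  74.5] 15.3 t 17.85 w 65.2
```

```bash
python3 -m handwheel '[[-0.002,0,0.13,0],[-0.002,0,0.22,0],[-0.002,0,0.262,0],[-0.002,0,0.262,0],[-0.002,0,0.262,0]]' | grep -E "pos|ft"; python3 -m handwheel '[[0,0,0,0],[0,0,0,0],[0,0,0,0],[0,0,0,0],[0,0,0,0],[0,0,0,0],[0,0,0,0]]' 20 20; python3 go.py 499,394,75,15.2
```

```text
position: [0.4392, 0.1542, -0.0046]
ft_force: [0.4, -0.2, 1.0]
time: 18.85
position: [0.4394, 0.1533, -0.0034]
tool_rot: [0.991, 0.132, 0.0, 0.0]
ft_force: [-0.3, 0.7, 2.7]
grip_width: 0.031
grip_force: 20.1
499,394,75,15.2 -> [0.402, -0.7224, -0.2612] -0.0001 rows>=6.2
now [439.4 153.3  -3.4] 15.2 t 18.85 w 31.0
```

```bash
python3 -m handwheel '[[0,0,-0.13,0],[0,0,-0.27,0],[0,0,-0.27,0],[0.402,-0.722,-0.27,0],[0.402,-0.722,-0.27,0],[0.402,-0.722,-0.27,0],[0.402,-0.722,-0.27,0],[0.402,-0.722,-0.27,0],[0.402,-0.722,-0.27,0],[0.402,-0.722,-0.27,0],[0.402,-0.722,-0.27,0],[0.402,-0.722,-0.27,0],[0.402,-0.722,-0.27,0],[0.402,-0.722,-0.15,0],[0.402,-0.722,-0.06,0],[0.402,-0.722,-0.055,0],[0.402,-0.722,-0.055,0]]' | grep -E "pos|width|ft"; python3 go.py 499,394,1.5,15.2
```

```text
position: [0.4972, 0.3916, 0.0112]
ft_force: [0.1, -0.2, 0.1]
grip_width: 0.0309
499,394,1.5,15.2 -> [0.008, -0.0061, 0.0322] -0.0003 rows>=0.2
now [497.2 391.6  11.2] 15.1 t 20.27 w 30.9
```

```bash
python3 -m handwheel '[[0,0,0.02,0],[0,0,0.033,0],[0,0,0.033,0],[0,0,0.033,0]]' | grep -E "pos|ft"; python3 -m handwheel '[[0,0,0.003,0],[0,0,0.003,0]]' | grep -E "pos|ft"; python3 -m handwheel '[[0,0,-0.002,0],[0,0,-0.002,0],[0,0,-0.002,0],[0,0,-0.002,0],[0,0,-0.002,0],[0,0,-0.1,0],[0,0,-0.25,0],[0,0,-0.25,0],[0,0,-0.25,0]]' 60 | grep -E "pos|width|ft|rot"; python3 go.py 567,154,75,-20.2
```

```text
position: [0.4994, 0.3941, 0.0037]
ft_force: [0.2, -0.3, -0.8]
position: [0.4991, 0.3942, 0.0024]
ft_force: [0.3, 0.5, -1.4]
position: [0.5012, 0.3953, 0.0802]
tool_rot: [0.991, 0.132, 0.003, -0.001]
ft_force: [-0.7, 0.1, 0.8]
grip_width: 0.0524
567,154,75,-20.2 -> [0.0007, 0.8337, 0.016] 0.0983 rows>=6.0
now [501.2 395.3  80.2] 15.2 t 21.52 w 52.4
```

```bash
python3 -m handwheel '[[0.007,0.832,0,0.0983],[0.007,0.832,0,0.0983],[0.007,0.832,0,0.0983],[0.007,0.832,0,0.0983],[0.007,0.832,0,0.0983],[0.007,0.832,0,0.0983],[0.007,0.832,0,0.0983],[0.007,0.832,0,0.0983],[0.007,0.832,0,0.0983],[0.007,0.832,0,0.0983]]' 40 | grep -E "pos|width"; python3 go.py 567.5,153,-10.5,-20.2
```

```text
position: [0.565, 0.1548, 0.0761]
grip_width: 0.0348
567.5,153,-10.5,-20.2 -> [0.0104, 0.0026, 0.2887] 0.0002 rows>=2.1
now [565.  154.8  76.1] -20.1 t 22.35 w 34.8
```

Run:
```python
from h import *
t=[]
for n,r,c in [("scene",165,320),("top",180,150)]:
    d=vision.camera(n); t.append(cv2.resize(d["frame"][r-60:r+60,c-60:c+60,::-1],(400,400),interpolation=cv2.INTER_CUBIC))
cv2.imwrite("pics/r1.png",np.hstack(t))
```

```text
(no output)
```

View pics/r1.png

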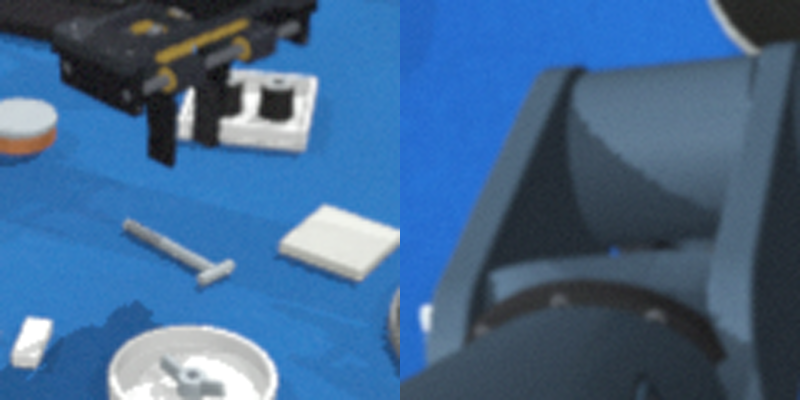

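```bash
python3 -m handwheel '[[0.009,0.003,0.13,0],[0.009,0.003,0.23,0],[0.009,0.003,0.27,0],[0.009,0.003,0.289,0],[0.009,0.003,0.289,0],[0.009,0.003,0.289,0]]' | grep -E "pos|ft"; python3 -m handwheel '[[0,0,0,0],[0,0,0,0],[0,0,0,0],[0,0,0,0],[0,0,0,0],[0,0,0,0],[0,0,0,0]]' 0 30
```

```text
position: [0.569, 0.1525, -0.0092]
ft_force: [0.2, -0.7, -0.5]
time: 23.53
position: [0.5689, 0.1518, -0.0091]
tool_rot: [0.984, -0.175, 0.001, -0.0]
ft_force: [-0.2, 0.6, 5.0]
grip_width: 0.0068
grip_force: 30.1
```

```bash
python3 -m handwheel '[[0,0,0,0],[0,0,0,0],[0,0,0,0],[0,0,0,0],[0,0,0.006,0],[0,0,0.01,0],[0,0,0.01,0],[0,0,0.01,0]]' 40 | grep -E "pos|ft|wid";  python3 -m handwheel '[[0,0,0.004,0],[0,0,0.004,0]]' | grep -E "pos|ft"; python3 -m handwheel '[[0,0,0.003,0],[0,0,0.003,0]]' | grep -E "pos|ft"
```

```text
position: [0.5682, 0.1518, -0.0132]
ft_force: [-0.0, -0.3, 0.4]
grip_width: 0.0344
position: [0.5686, 0.1518, -0.0141]
ft_force: [-0.1, 0.8, 0.2]
position: [0.5686, 0.1518, -0.0142]
ft_force: [-1.8, 0.3, 4.6]
```

```bash
python3 -m handwheel '[[0,0,-0.004,0],[0,0,-0.004,0],[0,0,-0.004,0]]' | grep -E "pos|ft"; python3 -m handwheel '[[0,0,0,0],[0,0,0,0],[0,0,0,0],[0,0,0,0],[0,0,0,0],[0,0,0,0],[0,0,0,0]]' 0 30
```

```text
position: [0.5685, 0.1518, -0.0138]
ft_force: [0.8, 0.5, 0.0]
time: 25.37
position: [0.5684, 0.1518, -0.0138]
tool_rot: [0.985, -0.175, -0.0, 0.0]
ft_force: [-0.3, 0.4, -0.9]
grip_width: 0.0078
grip_force: 30.0
```

```bash
python3 go.py 548,-110,70,-6.6
```

```text
548,-110,70,-6.6 -> [0.2376, 0.8425, -0.2794] -0.0378 rows>=6.6
now [568.4 151.8 -13.8] -20.2 t 25.37 w 7.8
```

```bash
python3 -m handwheel '[[0,0,-0.07,0],[0,0,-0.17,0],[0,0,-0.28,0],[0,0,-0.28,0],[0.2376,0.8425,-0.28,-0.0378],[0.2376,0.8425,-0.28,-0.0378],[0.2376,0.8425,-0.28,-0.0378],[0.2376,0.8425,-0.28,-0.0378],[0.2376,0.8425,-0.28,-0.0378],[0.2376,0.8425,-0.28,-0.0378],[0.2376,0.8425,-0.28,-0.0378],[0.2376,0.8425,-0.28,-0.0378],[0.2376,0.8425,-0.28,-0.0378],[0.2376,0.8425,-0.28,-0.0378],[0.2376,0.8425,-0.28,-0.0378]]' | grep -E "pos|width"; python3 go.py 528,-387,70,-6.6 528,-387,5,-6.6
python3 - <<'E'
from h import *
d=vision.camera("scene"); m=mask(d)
print(proj(d,[[.548,-.110,.08]]))
W=blob(d,(334,148),.018); print(rect(W))
# inner/outer corners of the tray at the assumed pose
a=np.radians(-6.6);u=np.array([np.cos(a),np.sin(a)]);v=np.array([-u[1],u[0]])
print(proj(d,[np.r_[np.array([.514,-.408])+sx*.09*u+sy*.06*v,.018] for sx,sy in [(1,1),(1,-1),(-1,-1),(-1,1)]]).round(0))
e=vision.camera("top");print(proj(e,[np.r_[np.array([.514,-.408])+sx*.09*u+sy*.06*v,.018] for sx,sy in [(1,1),(1,-1),(-1,-1),(-1,1)]]).round(0))
E
```

```text
position: [0.5476, -0.1085, 0.07]
grip_width: 0.0077
528,-387,70,-6.6 -> [0.0401, 0.9299, -0.0007] 0.0003 rows>=6.7
528,-387,5,-6.6 -> [0.0404, 0.93, 0.216] 0.0003 rows>=6.9
now [ 547.6 -108.5   70. ] -6.5 t 26.62 w 7.7
[[252.26452916 207.8757016 ]]
((519.9890747070312, -411.7255859375), (127.52717590332031, 193.36155700683594), 83.54969024658203)
[[208. 328.]
 [153. 382.]
 [ 81. 325.]
 [136. 283.]]
[[440. 187.]
 [489. 192.]
 [487. 268.]
 [437. 263.]]
```

```bash
python3 -m handwheel '[[0.04,0.93,0,0],[0.04,0.93,0,0],[0.04,0.93,0,0],[0.04,0.93,0,0],[0.04,0.93,0,0],[0.04,0.93,0,0],[0.04,0.93,0,0],[0.04,0.93,0,0],[0.04,0.93,0,0],[0.04,0.93,0,0],[0.04,0.93,0,0],[0.04,0.93,0,0],[0.04,0.93,0.12,0],[0.04,0.93,0.20,0],[0.04,0.93,0.215,0],[0.04,0.93,0.215,0],[0.04,0.93,0.215,0]]' | grep -E "pos|width|ft"; python3 go.py 528,-387,-8.5,-6.6
python3 - <<'E'
from h import *
t=[]
for n,r,c in [("scene",320,160),("top",225,450)]:
    d=vision.camera(n); t.append(cv2.resize(d["frame"][r-75:r+75,c-75:c+75,::-1],(400,400),interpolation=cv2.INTER_CUBIC))
cv2.imwrite("pics/r2.png",np.hstack(t))
E
```

```text
position: [0.5286, -0.3881, 0.0063]
ft_force: [-0.2, -0.1, -0.9]
grip_width: 0.0081
528,-387,-8.5,-6.6 -> [-0.0024, -0.0035, 0.0493] 0.0002 rows>=0.4
now [ 528.6 -388.1    6.3] -6.5 t 28.13 w 8.1
```

View pics/r2.png

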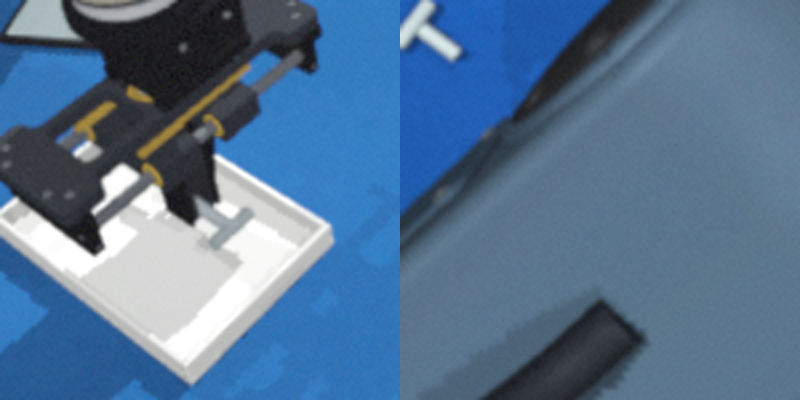

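```bash
python3 -m handwheel '[[0,0,0.03,0],[0,0,0.048,0],[0,0,0.048,0],[0,0,0.048,0]]' | grep -E "pos|ft"; python3 -m handwheel '[[0,0,0.003,0],[0,0,0.003,0]]' | grep -E "pos|ft"; python3 -m handwheel '[[0,0,0.002,0],[0,0,0.002,0]]' | grep -E "pos|ft"
```

```text
position: [0.5276, -0.3883, -0.009]
ft_force: [0.2, 0.4, -0.8]
position: [0.528, -0.3886, -0.0095]
ft_force: [-0.9, 1.0, -1.0]
position: [0.5281, -0.3887, -0.0098]
ft_force: [0.2, 0.1, 1.3]
```

```bash
python3 -m handwheel '[[0,0,-0.002,0],[0,0,-0.002,0],[0,0,-0.002,0],[0,0,-0.002,0],[0,0,-0.1,0],[0,0,-0.28,0],[0,0,-0.28,0],[0,0,-0.28,0]]' 25 | grep -E "pos|width|ft"; python3 go.py 438.5,-11,75,5.6; python3 go.py 483,-200,75,5.6
```

```text
position: [0.5306, -0.3911, 0.0786]
ft_force: [1.0, -0.8, 1.1]
grip_width: 0.0218
438.5,-11,75,5.6 -> [-0.4504, -1.2235, 0.001] -0.0339 rows>=9.4
now [ 530.6 -391.1   78.6] -6.6 t 29.57 w 21.8
483,-200,75,5.6 -> [-0.2308, -0.6147, 0.0065] -0.0339 rows>=4.7
now [ 530.6 -391.1   78.6] -6.6 t 29.57 w 21.8
```

```bash
python3 -m handwheel '[[-0.36,-0.98,0,-0.034],[-0.36,-0.98,0,-0.034],[-0.36,-0.98,0,-0.034],[-0.36,-0.98,0,-0.034],[-0.36,-0.98,0,-0.034],[-0.36,-0.98,0,-0.034],[-0.36,-0.98,0,-0.034],[-0.36,-0.98,0,-0.034],[-0.36,-0.98,0,-0.034],[-0.36,-0.98,0,-0.034],[-0.36,-0.98,0,-0.034]]' 40 | grep -E "pos|width"; python3 go.py 438.5,-11,70,5.6 438.5,-11,-5,5.6
```

```text
position: [0.4553, -0.0848, 0.0736]
grip_width: 0.0354
438.5,-11,70,5.6 -> [-0.0315, -0.2505, 0.0116] 0.0002 rows>=1.8
438.5,-11,-5,5.6 -> [-0.0318, -0.2507, 0.2616] 0.0002 rows>=2.6
now [455.3 -84.8  73.6] 5.7 t 30.48 w 35.4
```

```bash
python3 -m handwheel '[[-0.032,-0.25,0,0],[-0.032,-0.25,0,0],[-0.032,-0.25,0,0],[-0.032,-0.25,0,0],[-0.032,-0.25,0.13,0],[-0.032,-0.25,0.22,0],[-0.032,-0.25,0.26,0],[-0.032,-0.25,0.26,0],[-0.032,-0.25,0.26,0]]' | grep -E "pos|width|ft"; python3 -m handwheel '[[0,0,0.015,0],[0,0,0.027,0],[0,0,0.027,0],[0,0,0.027,0]]' | grep -E "pos|ft"
```

```text
position: [0.4384, -0.012, -0.0049]
ft_force: [-0.6, 0.7, -0.2]
grip_width: 0.0344
position: [0.4379, -0.0106, -0.0118]
ft_force: [-0.1, 0.3, -0.6]
```

```bash
python3 -m handwheel '[[0,0,0.005,0],[0,0,0.005,0],[0,0,0.005,0]]' | grep -E "pos|ft"; python3 -m handwheel '[[0,0,0,0],[0,0,0,0],[0,0,0,0],[0,0,0,0],[0,0,0,0],[0,0,0,0],[0,0,0,0]]' 0 30; python3 go.py 475,-210,70,-6.6
```

```text
position: [0.4375, -0.0103, -0.0136]
ft_force: [-0.3, 0.4, -0.4]
time: 32.4
position: [0.4374, -0.0104, -0.0138]
tool_rot: [0.999, 0.049, -0.0, -0.0]
ft_force: [0.4, 0.6, -0.7]
grip_width: 0.0075
grip_force: 30.0
475,-210,70,-6.6 -> [0.0591, 0.6746, -0.2792] 0.034 rows>=5.3
now [437.4 -10.4 -13.8] 5.6 t 32.4 w 7.5
```

```bash
python3 -m handwheel '[[0,0,-0.07,0],[0,0,-0.17,0],[0,0,-0.28,0],[0,0,-0.28,0],[0.06,0.675,-0.28,0.034],[0.06,0.675,-0.28,0.034],[0.06,0.675,-0.28,0.034],[0.06,0.675,-0.28,0.034],[0.06,0.675,-0.28,0.034],[0.06,0.675,-0.28,0.034],[0.06,0.675,-0.28,0.034],[0.06,0.675,-0.28,0.034],[0.06,0.675,-0.28,0.034],[0.06,0.675,-0.28,0.034]]' | grep -E "pos|width"; python3 go.py 500.5,-429,70,-6.6 500.5,-429,5,-6.6
```

```text
position: [0.4745, -0.2082, 0.0699]
grip_width: 0.0078
500.5,-429,70,-6.6 -> [0.1695, 0.7213, -0.0015] 0.0003 rows>=5.3
500.5,-429,5,-6.6 -> [0.1699, 0.7216, 0.2152] 0.0003 rows>=5.6
now [ 474.5 -208.2   69.9] -6.5 t 33.57 w 7.8
```

```bash
python3 -m handwheel '[[0.17,0.72,0,0],[0.17,0.72,0,0],[0.17,0.72,0,0],[0.17,0.72,0,0],[0.17,0.72,0,0],[0.17,0.72,0,0],[0.17,0.72,0,0],[0.17,0.72,0,0],[0.17,0.72,0,0],[0.17,0.72,0,0],[0.17,0.72,0.12,0],[0.17,0.72,0.20,0],[0.17,0.72,0.215,0],[0.17,0.72,0.245,0],[0.17,0.72,0.258,0],[0.17,0.72,0.258,0],[0.17,0.72,0.258,0]]' | grep -E "pos|width|ft"; python3 -m handwheel '[[0,0,0.003,0],[0,0,0.003,0]]' | grep -E "pos|ft"
```

```text
position: [0.5018, -0.431, -0.0061]
ft_force: [-0.1, -0.6, -1.3]
grip_width: 0.0082
position: [0.5017, -0.4312, -0.007]
ft_force: [0.8, 0.3, -1.7]
```

```bash
python3 -m handwheel '[[0,0,0.006,0],[0,0,0.006,0],[0,0,0.006,0]]' | grep -E "pos|ft"; python3 -m handwheel '[[0,0,0.003,0],[0,0,0.003,0]]' | grep -E "pos|ft"
```

```text
position: [0.5012, -0.4307, -0.0097]
ft_force: [0.5, -0.7, -0.7]
position: [0.5012, -0.4307, -0.0098]
ft_force: [-1.6, 0.7, 4.7]
```

Contact; release, lift, and move clear toward the robot's side for the final check.

```bash
python3 -m handwheel '[[0,0,-0.002,0],[0,0,-0.002,0],[0,0,-0.002,0],[0,0,-0.002,0],[0,0,-0.1,0],[0,0,-0.3,0],[0,0,-0.5,0],[0,0,-0.5,0],[0,0,-0.5,0]]' 25 | grep -E "pos|width|ft"; python3 -m handwheel '[[-0.95,0.4,-0.1,0],[-0.95,0.4,-0.1,0],[-0.95,0.4,-0.1,0],[-0.95,0.4,-0.1,0],[-0.95,0.4,-0.1,0],[-0.95,0.4,-0.1,0],[-0.95,0.4,-0.1,0],[-0.95,0.4,-0.1,0],[-0.95,0.4,-0.1,0],[-0.95,0.4,-0.1,0],[-0.95,0.4,-0.1,0]]' | grep -E "pos"
python3 - <<'E'
from h import *
d=vision.camera("top"); cr=lambda f,r,c,h:cv2.resize(f[r-h:r+h,c-h:c+h,::-1],(400,300) if 0 else (390,300),interpolation=cv2.INTER_CUBIC)
e=vision.camera("scene")
t=[cr(e["frame"],334,148,75),cr(e["frame"],136,333,40),cr(d["frame"],228,462,50),cr(e["frame"],220,317,40)]
cv2.imwrite("pics/fin.png",np.vstack([np.hstack(t[:2]),np.hstack(t[2:])]))
print(robot.get_obs()["time"])
W=blob(d,(160,386),.007); print(pca(W)[0])
E
```

```text
position: [0.5052, -0.4349, 0.148]
ft_force: [1.4, -0.7, 1.2]
grip_width: 0.0219
position: [0.2049, -0.5166, 0.1689]
37.3333
[ 0.67145159 -0.23785813]
```

View pics/fin.png

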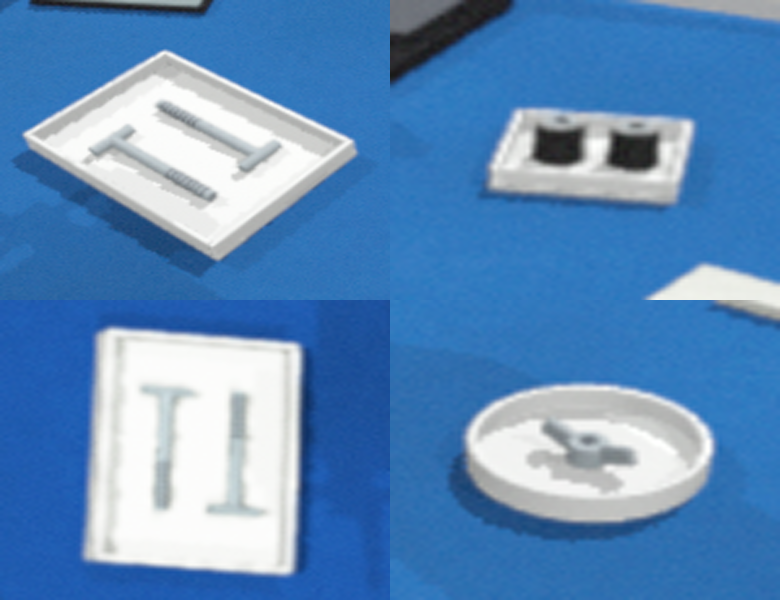

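Both rods lie flat side by side in the long tray, both feet stand in the square tray, the nut stands mid-dish, and the drum key has not moved.

```bash
python3 -c "
from rig import job
print(job.hand_in())"
```

```text
the job is handed in; nothing more can be done
None
```

I handed the job in after about 37 s of the 109 s allowed. In the final pictures both T-rods lie flat in the long tray, both feet stand upright in the square tray and the wing nut stands in the round dish. The drum key measured unmoved. I have no verdict from the judge.

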